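Centre a lens plate on a microscope stage by tapping

TASK

Take the orange dust cap off the lens plate on the microscope stage and set it down upright inside the blue tray. Then centre the loose plate along its slideway with gentle taps: tap it on its yellow (left) strip until its black index line has gone clearly past the white mark on the rails, at least 5 mm, then tap it back on its blue (right) strip, and go on from alternate sides until the two lines meet. When it sits still on the mark, throw the red locking lever fully over, away from the robot, leaving the plate on its mark and the two microscope objectives and the oil bottle where they are.

Things in the scene. Friction and masses are not known exactly. Their poses are not given: they have to be found in the camera images.
- stage: Black microscope stage, fixed: slab 260 x 350 mm (x, y), top 50 mm above the table. Origin at the centre of its underside; x points away from the robot, y to the robot's left along the slideway; may be turned up to 0.2 rad. Two steel rails along y, 10 mm wide, 8 mm above the slab top; the lane between is 97 mm wide, centred on x = -35 mm. White mark lines cross the rails at y = 0.
- mark (a point): Point of the stage to centre the plate on: on the slab's top face (50 mm above the table), midway between the rails, level with the white mark lines. Axes as the stage.
- plate: Loose lens plate lying flat between the rails, 2.5 mm play each side: bright metal block 92 x 104 mm (x, y), 20 mm thick, about 0.35 kg, too wide to grip. Origin at the centre of its underside, axes as the stage. Black index lines on top at y = 0. Starts 20 to 50 mm left (+y) of the mark. A few newtons on a strip slide it; pushed slowly, it stops where the push stops.
- strip_left: Yellow tapping strip on the plate's left (+y) end face, 70 x 4 x 18 mm, origin at its centre, 54 mm from the plate's origin along +y, 10 mm above the slab. Strips included, the plate is 112 mm long; the outer face is 56 mm from the plate's origin.
- strip_right: Blue tapping strip on the plate's right (-y) end face, the mirror image of the yellow one.
- cap: Orange dust cap standing on the lens, loose, 60 g: disc 64 mm in diameter and about 12 mm thick with a round knob of 18 to 20 mm diameter on top, 40 mm high overall. Origin at the centre of its underside, z up.
- cap_grip (a point): Middle of the cap's knob, on its axis 28 mm above the cap's underside; at the start 98 mm above the table. Axes as the cap. The knob is to be gripped from above.
- tray_blue_in (a point): Centre of the inner floor of the blue tray, fixed on the table: 110 x 110 mm outside, walls 4 mm thick, rim 18 mm above the table. The cap's place.
- tray_grey_in (a point): Centre of the inner floor of the equal grey tray, not to be used; it may be left or right.
- lock (a joint): Angle of the red locking lever at the back right of the stage, on a hinge along the stage's y, 22 mm above the slab top: 0 leaning towards the robot (0.5 rad from upright), 1.0 fully over, leaning as far away from the robot. Stays where it is left; about 1 N at the ball moves it.
- lock_tip (a point): Centre of the lever's red ball, 26 mm in diameter, at the end of a 10 mm rod, 70 mm from the hinge. Its hinge lies at x = 90 mm, y = -90 mm, 72 mm above the table in the stage's frame.
- objective_green: Bystander: microscope objective with green band standing on the table, 29 mm diameter, 46 mm high, origin under its centre.
- objective_red: Bystander: the same with a red band.
- oil_bottle: Bystander: small closed oil bottle, 32 mm diameter, 60 mm high or a little more, origin under its centre.
Things that resemble listed ones, but are neither listed nor needed, are in the scene too. What is meant by the cap is not purple, and is the larger of those in its own colour.

How it is judged:
By the outcome, as a careful person would: the job done as asked, in the order asked, and still so for the second after the job is handed in, with the robot touching nothing.
It also fails if it takes over 67 s, if anything falls off the work surface, if the arm or the gripper's body presses on something with over 40 N, if the wrist force passes 120 N, or if a joint passes its speed limit or range.

ROBOT

A 6-joint arm with a two-finger parallel gripper is mounted at the origin on the work surface. World frame = base frame: x ahead of the robot, y to its left, z up, the work surface at z = 0. Lengths are in mm, angles in rad, forces in N, time in s.
With the tool pointing down it reaches from about 350 to 975 mm from the base axis. Payload 4.9 kg.
Tool frame: the origin (TCP) lies midway between the tips of the shut fingers; the grasp point (between the pads) lies 19 mm behind it (arm.pinch_z is the distance from the TCP to the grasp point, in mm); z points along the fingers, y is the direction in which the jaws open and shut (so a half turn about z gives the same grasp; the last joint's range is limited). The gripper opens to 85 mm and grips with 20 to 120 N. Pads are 22 mm wide; open, the fingers measure 114 mm over their backs; the gripper's body (76 mm by 85 mm) begins 54 mm behind the grasp point. The pads swing forward as they close: fully open they stand 13 mm farther back than shut.
Start: joints at [-0.119, 0.053, 1.613, -0, 1.476, -0.119], TCP at [624.981, 0.003, 231.304] pointing down, gripper open.
Joint ranges: [-3.01, 3.01], [-1.01, 2.22], [0.06, 2.58], [-1.02, 4.17], [0.09, 2.62], [-3.14, 3.14]. Speed limits (rad/s): [2.57, 2.57, 3.14, 3.14, 3.14, 3.14].

INTERFACE

Orientations are given as a unit quaternion [w, x, y, z].
In Python, from station import arm gives the robot as it stands. The module is installed in compiled form; this text tells all that it offers.
- The arm moves only by the tool servo_tool, never from a script. Its argument "steps" is a list of rows, each a list of 2 entries, a list of its own where there are three numbers: the shift along the tool's x, y, z in mm, then the turn about the tool's z in rad. A call has 1 to 20 rows; each row shifts and turns the commanded pose from where the row before left it, along the tool's axes as they then stand; what a row does not reach is not made up. A row lasts 1/12 s, in which the tool goes at most 41.7 mm and 7.16 degrees, less where a joint would pass 70% of its speed; a pose out of reach is approached as far as the arm can. A call is refused whole if a number of a shift passes 41.7 or a number of a turn 0.125, either way. A call with a gripper value outside its range is refused whole. "jaw" is the opening in per cent of the stroke, from 0 (shut) to 100 (fully open), set as the call begins (left out, the last holds). The fingers move at their own pace and stop on an object; the grip force is fixed at half the most. Time passes only in rows, so rows that do not move let the fingers close. It gives the time, the measured TCP pose, the force and the opening at its end, in the units of the state.
- arm.get_state(): the state, without advancing time (a new reading comes with each control period).
- arm.capture(name): name is "scene" or "side" or "wrist"; returns a dict with "pixels" (420x560x3 uint8, red, green, blue), "z_map" (420x560 float32, mm along the optical axis (not along the pixel's ray), 0 where there is no reading), "intrinsics" (3x3 intrinsics, pixels), "rvec" (rotation vector, rad) and "tvec" (3), from world to camera coordinates, as OpenCV has them. Camera axes: x right, y down, z forward; pixel columns grow to the right and rows downward; lengths in mm; the calibration is good to about 2 mm. A picture is of the moment at which its call begins.
- arm.sign_off(): hands the job in, once; it reports no verdict.
The state is a dict: "clock": time; "joint_pos": joint angles; "qvel": joint speeds; "joint_torque": joint torques, N m; "position": TCP position; "eef_rot": TCP orientation; "contact_force": force on the tool from outside, world axes, zero at the start; "wrist_torque": the same for the moment, N m; "opening": finger opening in mm.
Only numpy, scipy, OpenCV 4.12 (cv2) and the standard library are available. Lean on these libraries where they do the work, as an engineer would, in place of code of your own. Each camera call takes 0.05 s, during which the arm holds its last target.

## Working session

There is one attempt and no reset: what is moved stays moved. The work goes in short steps, Python scripts to look and compute and a tool call to move; the robot and the scene stay as the last step left them, time stands still between calls to the robot, and variables do not carry over. Pictures are saved under pics/ and viewed, and the job is handed in when it is done.

Besides the shell and the picture viewer there is one more tool, called after "Emit:" as name(argument=value, ...) on one line, values as JSON. servo_tool: Moves the arm, as the interface text tells. Its arguments: {"type":"object","properties":{"steps":{"type":"array","items":{"type":"array"}},"jaw":{"type":"number"}},"required":["steps"]}

```bash
mkdir -p pics; cat > h.py <<'E'
import numpy as np, cv2
from station import arm
def cap(n,save=None):
    c=arm.capture(n)
    if save: cv2.imwrite('pics/'+save+'.png',c['pixels'][:,:,::-1])
    np.savez('last_%s.npz'%n,**{k:np.array(v) for k,v in c.items()})
    return c
def load(n): return dict(np.load('last_%s.npz'%n))
def w(c,u,v,z=None):
    R,_=cv2.Rodrigues(np.array(c['rvec'],float)); t=np.array(c['tvec'],float).ravel(); K=np.array(c['intrinsics'])
    ray=np.linalg.inv(K)@np.array([u,v,1.0])
    if z is None:
        d=float(c['z_map'][int(round(v)),int(round(u))]); return R.T@(ray*d-t)
    o=-R.T@t; dr=R.T@ray; return o+dr*(z-o[2])/dr[2]
def crop(c,u0,v0,u1,v1,s,name):
    im=c['pixels'][v0:v1,u0:u1,::-1]
    cv2.imwrite('pics/'+name+'.png',cv2.resize(np.ascontiguousarray(im),None,fx=s,fy=s,interpolation=cv2.INTER_CUBIC))
def wmap(c):
    R,_=cv2.Rodrigues(np.array(c['rvec'],float)); t=np.array(c['tvec'],float).ravel(); K=np.array(c['intrinsics'])
    v,u=np.mgrid[0:420,0:560]; P=np.stack([u,v,np.ones_like(u)],-1)@np.linalg.inv(K).T*c['z_map'][...,None]
    return (P-t)@R
E
python3 - <<'E'
from h import *
for n in('scene','side','wrist'): cap(n,n+'0')
s=arm.get_state(); print(s['clock'],s['position'],s['eef_rot'],s['opening'])
E
```

```text
0.15 [6.24504152e+02 5.61171949e-02 2.30349164e+02] [-6.35046124e-04  7.07106102e-01  7.07106994e-01 -5.06301586e-04] 85.49303952741741
```

```bash
ls pics
```

```text
scene0.png
side0.png
wrist0.png
```

View pics/scene0.png

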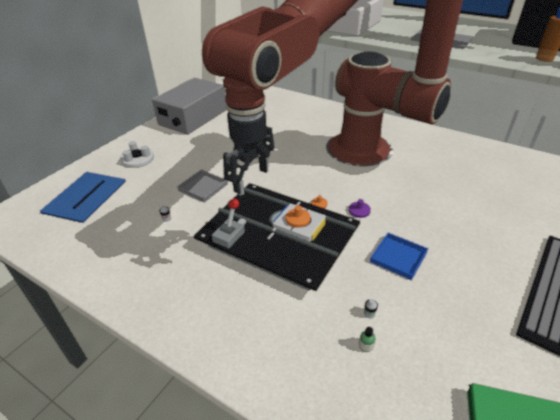

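View pics/side0.png

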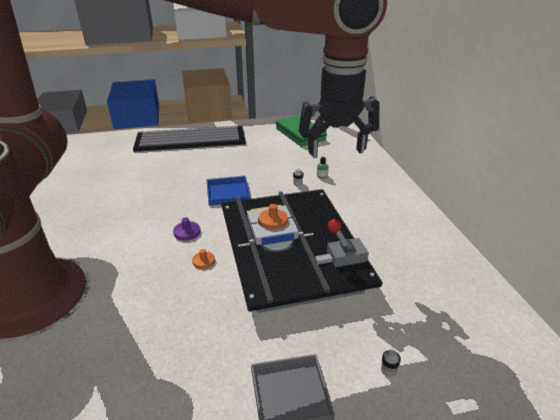

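View pics/wrist0.png

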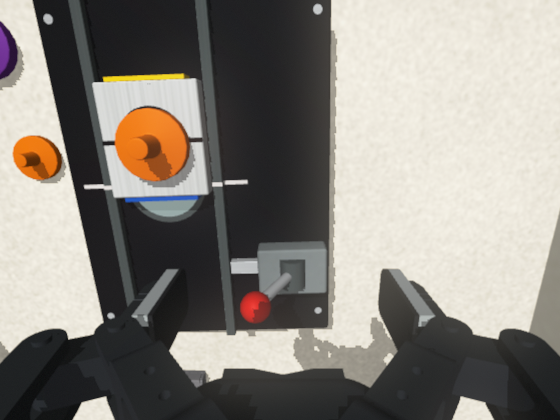

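```bash
python3 - <<'E'
from h import *
c=load('wrist')
crop(c,70,60,270,240,4,'w0c')
for n,uv in dict(markL=(97,187),markR=(236,183),capknob=(140,146),disc=(165,130),plateTL=(96,84),plateTR=(198,80),yel=(145,78),small=(37,157),ball=(255,307),screwTL=(48,19),screwTR=(318,9),screwBR=(318,310),screwBL=(111,316)).items(): print(n,uv,w(c,*uv).round(1))
c=load('side')
for n,uv in dict(capknob=(273,208),traycorner=(228,188),grey=(290,390),bot=(323,165),o1=(298,175),o2=(391,360),small=(204,252),purple=(186,222),ball=(334,226)).items(): print(n,uv,w(c,*uv).round(1))
c=load('scene')
for n,uv in dict(tray=(399,255),grey=(203,186),bot=(369,331),o1=(371,305),o2=(165,210)).items(): print(n,uv,w(c,*uv).round(1))
# orange blob centroids, tray
for n in('scene','side','wrist'):
    c=load(n);P=wmap(c);hsv=cv2.cvtColor(c['pixels'],cv2.COLOR_RGB2HSV)
    o=cv2.inRange(hsv,(5,180,80),(15,255,255));ok=(o>0)&(c['z_map']>0)
    N,l,st,ce=cv2.connectedComponentsWithStats(ok.astype(np.uint8))
    for i in range(1,N):
        if st[i,4]>60:
            Q=P[l==i];k=Q[Q[:,2]>Q[:,2].max()-4];print(n,'orange',ce[i].round(),st[i,4],'zmax',Q[:,2].max().round(1),'top',k.mean(0).round(1),'ext',np.percentile(Q,[1,99],axis=0).round(0).tolist())
    b=cv2.inRange(hsv,(105,150,60),(125,255,255));N,l,st,ce=cv2.connectedComponentsWithStats(b)
    for i in range(1,N):
        if st[i,4]>200:
            Q=P[l==i]; 
            r=cv2.minAreaRect(Q[:,:2].astype(np.float32));print(n,'blue',ce[i].round(),r,np.median(Q[:,2]).round(1))
E
```

```text
markL (97, 187) [436.9   3.7  51.4]
markR (236, 183) [576.6   7.6  50.2]
capknob (140, 146) [510.2  49.4 109.1]
disc (165, 130) [521.9  60.6  82.1]
plateTL (96, 84) [461.2  98.8  68.8]
plateTR (198, 80) [548.3 102.7  61.1]
yel (145, 78) [504.1 103.7  68.1]
small (37, 157) [354.9  29.   14.1]
ball (255, 307) [601.6 -74.  144.4]
screwTL (48, 19) [418.2 153.4  50.7]
screwTR (318, 9) [654.1 160.7  51.6]
screwBR (318, 310) [ 663.3 -138.    51.1]
screwBL (111, 316) [ 428.  -146.1   51. ]
capknob (273, 208) [506.1  37.6 109. ]
traycorner (228, 188) [436.  315.9   1.6]
grey (290, 390) [ 459.4 -316.6    3.2]
bot (323, 165) [707.  318.6  39.7]
o1 (298, 175) [626.9 288.4  34.2]
o2 (391, 360) [ 622.8 -320.9   37.5]
small (204, 252) [351.6  21.5  28.8]
purple (186, 222) [318.8 130.2  36. ]
ball (334, 226) [595.7 -93.1 141.8]
tray (399, 255) [428.6 300.3   4.6]
grey (203, 186) [ 455.1 -319.9    3. ]
bot (369, 331) [712.1 330.8  61.2]
o1 (371, 305) [636.5 306.3  40.8]
o2 (165, 210) [ 629.2 -302.3   38.5]
scene orange [555.  42.] 75 zmax 252.3 top [-758.1  458.3  252.3] ext [[-794.0, 453.0, 189.0], 
[... 427 characters left out ...]
31640625, 337.5723876953125), (828.408935546875, 116.91761016845703), 6.196694850921631) 5.0
side blue [133. 104.] ((168.58245849609375, 436.6119384765625), (220.62904357910156, 2303.758056640625), 3.9430980682373047) -96.6
side blue [227. 190.] ((412.78021240234375, -176.314453125), (1061.030029296875, 106.11678314208984), 87.53214263916016) 4.4
wrist orange [151. 144.] 4112 zmax 111.8 top [507.7  47.8 109.5] ext [[479.0, 19.0, 79.0], [537.0, 77.0, 110.0]]
wrist orange [ 37. 157.] 1610 zmax 33.1 top [348.9  27.7  30.5] ext [[328.0, 6.0, 3.0], [372.0, 50.0, 31.0]]
wrist blue [160. 198.] ((550.038818359375, 17.018836975097656), (182.98997497558594, 33.45392990112305), 26.641538619995117) 68.7
```

```bash
python3 - <<'E'
from h import *
crop(load('side'),180,160,400,310,3,'s0c')
E
```

```text
(no output)
```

View pics/w0c.png

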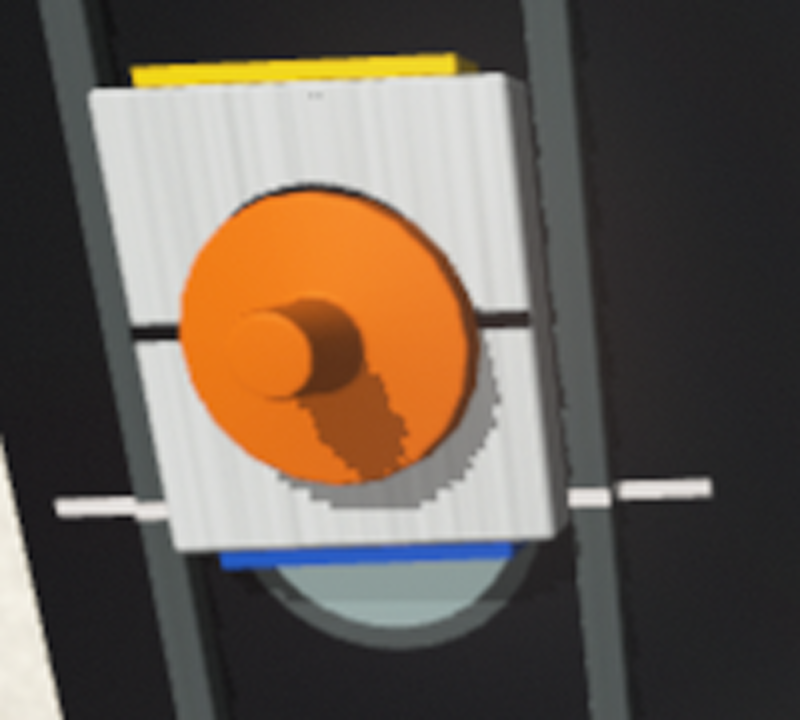

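View pics/s0c.png

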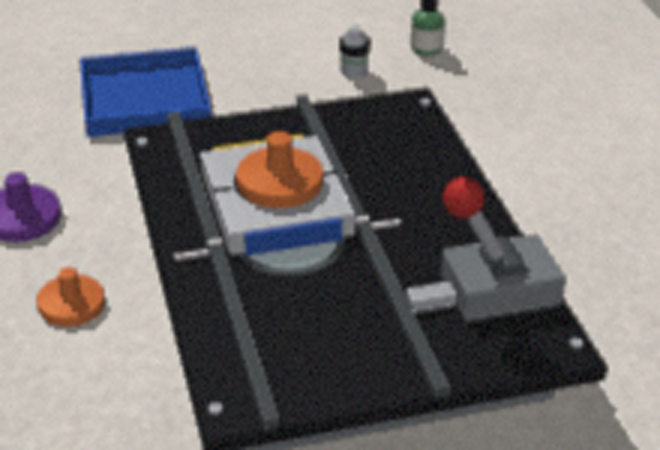

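```bash
python3 - <<'E'
from h import *
print(arm.pinch_z)
for n in('scene','side'):
    c=load(n);P=wmap(c);hsv=cv2.cvtColor(c['pixels'],cv2.COLOR_RGB2HSV)
    b=cv2.inRange(hsv,(100,100,40),(130,255,255))>0
    m=b&(abs(P[...,0]-430)<100)&(abs(P[...,1]-300)<100)&(P[...,2]<25)&(P[...,2]>-5)
    Q=P[m]; print(n,m.sum(),cv2.minAreaRect(Q[:,:2].astype(np.float32)),np.percentile(Q[:,2],[5,50,95,99]))
c=load('wrist');P=wmap(c)
# index line and marks, pixel from 4x crop
f=lambda x,y:(70+(x+.5)/4-.5,60+(y+.5)/4-.5)
for n,(x,y),z in [('mL0',(60,507),50),('mL1',(130,507),50),('mR1',(710,488),50),('mR0',(620,491),50),('railL',(152,509),58),('railR',(590,497),58),('idxL',(155,332),70),('idxR',(505,320),70),('pTL',(91,90),70),('pTR',(503,74),70),('pBL',(178,551),70),('pBR',(555,536),70)]:
    print(n,w(c,*f(x,y),z).round(1))
# cap disc fit
hsv=cv2.cvtColor(c['pixels'],cv2.COLOR_RGB2HSV)
o=cv2.inRange(hsv,(5,150,60),(18,255,255))>0
Q=P[o&(P[...,2]>80)&(P[...,2]<85)];print('disc',cv2.minEnclosingCircle(Q[:,:2].astype(np.float32)))
Q=P[o&(P[...,2]>106)];print('knob',cv2.minEnclosingCircle(Q[:,:2].astype(np.float32)),Q[:,2].mean())
E
```

```text
18.700000000000003
scene 1546 ((433.94757080078125, 300.6093444824219), (109.56857299804688, 114.99932861328125), 87.87381744384766) [ 2.25643683  5.11294915 17.83709222 19.54359224]
side 949 ((432.8819885253906, 295.4425048828125), (116.59375762939453, 108.16688537597656), 88.14936065673828) [ 1.99628864  4.5216843  17.28118016 18.74715571]
mL0 [423.7   4.   50. ]
mL1 [441.3   4.   50. ]
mR1 [587.8   8.9  50. ]
mR0 [565.2   8.1  50. ]
railL [451.2   5.2  58. ]
railR [559.2   8.3  58. ]
idxL [464.9  48.9  70. ]
idxR [544.8  51.6  70. ]
pTL [458.9 100.2  70. ]
pTR [548.3 103.4  70. ]
pBL [462.4  -2.4  70. ]
pBR [552.8   1.3  70. ]
disc ((507.2735900878906, 47.561824798583984), 31.841236114501953)
knob ((561.6888427734375, 58.806243896484375), 64.21802520751953) 121.75340311000372
```

Emit:
servo_tool(steps=[[[12,-29.2,0],0],[[12,-29.2,0],0],[[12,-29.2,0],0],[[12,-29.2,0],0],[[0,0,30],0],[[0,0,30],0],[[0,0,30],0],[[0,0,25],0],[[0,0,15],0],[[0,0,15],0],[[0,0,0],0],[[0,0,0],0]], jaw=100)

```text
clock: 1.15
position: [507.3, 48.0, 85.3]
eef_rot: [-0.001, 0.707, 0.707, -0.001]
contact_force: [0.0, -0.6, -0.4]
opening: 85.2
```

```bash
python3 - <<'E'
from h import *
cap('wrist','wrist1'); cap('side','side1')
crop(load('side'),200,120,400,290,3,'s1c')
s=arm.get_state(); print(s['clock'],s['position'].round(1) if hasattr(s['position'],'round') else s['position'],s['contact_force'])
E
```

```text
1.25 [508.9  48.   87.5] [-0.09826703 -0.23043983  1.09610904]
```

View pics/wrist1.png

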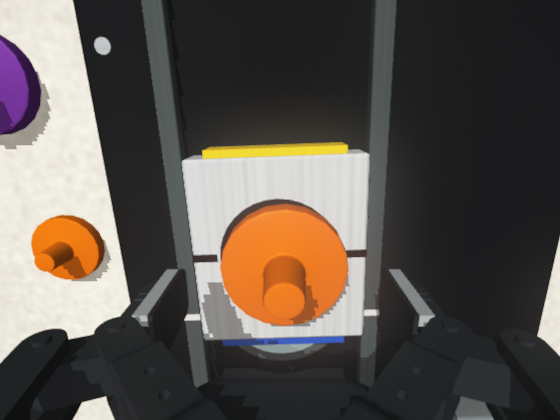

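View pics/s1c.png

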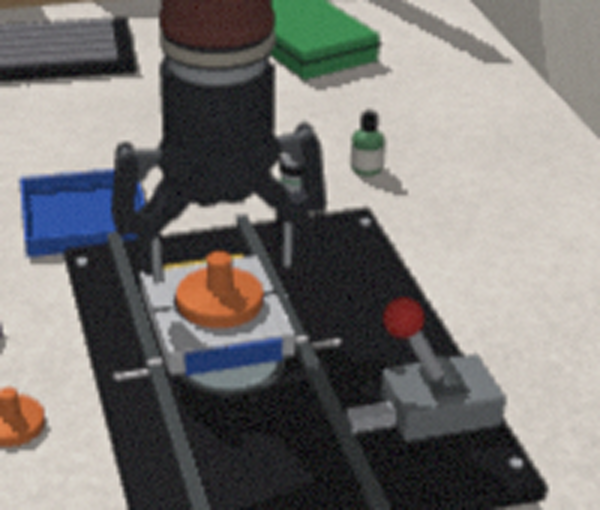

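```bash
python3 - <<'E'
from h import *
for n in('wrist','side'):
    c=load(n);P=wmap(c);hsv=cv2.cvtColor(c['pixels'],cv2.COLOR_RGB2HSV)
    o=cv2.inRange(hsv,(5,150,60),(18,255,255))>0
    m=o&(np.hypot(P[...,0]-507,P[...,1]-47)<45)
    for a,b in((80,86),(106,113)):
        Q=P[m&(P[...,2]>a)&(P[...,2]<b)];print(n,len(Q),cv2.minEnclosingCircle(Q[:,:2].astype(np.float32)),Q.mean(0).round(1))
c=load('wrist');print(w(c,283,297,110),w(c,205,258,70),w(c,355,254,70),w(c,193,317,58),w(c,371,313,58))
E
```

```text
wrist 9215 ((507.253662109375, 47.59081268310547), 32.03599166870117) [507.3  52.8  82.9]
wrist 1397 ((507.02655029296875, 47.78624725341797), 9.221173286437988) [507.2  48.8 109.4]
side 288 ((505.7847900390625, 42.567604064941406), 30.230867385864258) [505.3  36.9  83.1]
side 39 ((506.9698181152344, 45.06345748901367), 8.833824157714844) [506.6  44.2 109.1]
[506.98240601  49.74682355 110.        ] [465.77405534  48.76151477  70.        ] [544.64819904  51.13301276  70.        ] [452.73954254   4.61007629  58.        ] [559.48023543   7.55159431  58.        ]
```

Emit:
servo_tool(steps=[[[0,0,0],0],[[0,0,0],0],[[0,0,0],0],[[0,0,0],0],[[0,0,0],0],[[0,0,0],0],[[0,0,0],0],[[0,0,0],0]], jaw=0)

```text
clock: 1.92
position: [508.6, 48.0, 86.9]
eef_rot: [0.0, 0.707, 0.707, 0.0]
contact_force: [-0.7, -0.3, 2.3]
opening: 17.3
```

Emit:
servo_tool(steps=[[[0,0,-5],0],[[0,0,-15],0],[[0,0,-20],0],[[0,0,-20],0],[[20,-6,-10],0],[[30,-9,0],0],[[30,-9,0],0],[[30,-9,0],0],[[30,-9,0],0],[[30,-9,0],0],[[30,-9,0],0],[[30,-9,0],0],[[20,-5,0],0],[[0,0,0],0],[[0,0,0],0]])

```text
clock: 3.17
position: [433.5, 298.5, 155.9]
eef_rot: [0.0, 0.706, 0.708, -0.001]
contact_force: [-0.1, -0.3, 0.3]
opening: 17.4
```

```bash
python3 - <<'E'
from h import *
cap('scene','scene2'); cap('side','side2'); cap('wrist','wrist2')
a=cv2.imread('pics/side2.png')[80:290,130:410]; b=cv2.imread('pics/wrist2.png')
cv2.imwrite('pics/m2.png',np.vstack([cv2.resize(a,(400,300)),cv2.resize(b,(400,300))]))
s=arm.get_state(); print(s['clock'],s['position'].round(1),s['opening'])
for n in('side','scene','wrist'):
    c=load(n);P=wmap(c);hsv=cv2.cvtColor(c['pixels'],cv2.COLOR_RGB2HSV)
    o=cv2.inRange(hsv,(5,150,60),(18,255,255))>0
    Q=P[o&(np.hypot(P[...,0]-433,P[...,1]-298)<70)]
    if len(Q): print(n,Q.min(0).round(1),Q.max(0).round(1),len(Q))
E
```

```text
3.3167 [434.3 297.1 156.1] 17.284025255940893
side [402.6 263.  140.8] [463.7 315.  179.8] 282
scene [409.2 238.3 142.1] [490.8 364.8 482.2] 304
wrist [402.7 265.3 142.3] [464.9 328.9 183. ] 8445
```

View pics/m2.png

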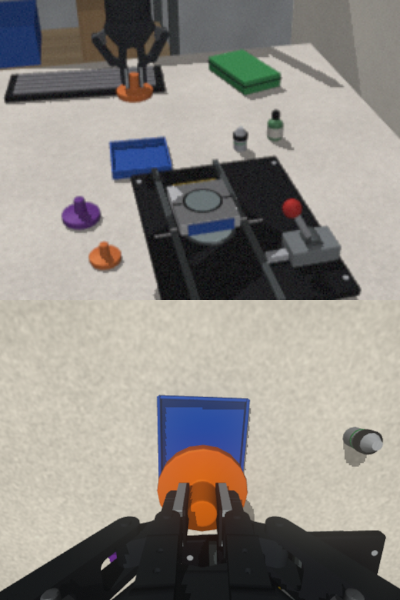

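Emit:
servo_tool(steps=[[[0,0,20],0],[[0,0,25],0],[[0,0,25],0],[[0,0,25],0],[[0,0,20],0],[[0,0,10],0],[[0,0,4],0],[[0,0,2],0],[[0,0,0],0],[[0,0,0],0]])

```text
clock: 4.15
position: [435.4, 298.4, 26.8]
eef_rot: [0.0, 0.707, 0.707, 0.001]
contact_force: [-0.1, 0.4, -0.3]
opening: 17.4
```

Emit:
servo_tool(steps=[[[0,0,1],0],[[0,0,1],0],[[0,0,0],0],[[0,0,0],0]])

```text
clock: 4.48
position: [434.3, 298.1, 23.6]
eef_rot: [0.0, 0.707, 0.707, 0.0]
contact_force: [-0.2, -0.4, -0.3]
opening: 17.5
```

Emit:
servo_tool(steps=[[[0,0,1],0],[[0,0,1],0],[[0,0,0],0]])

```text
clock: 4.73
position: [434.0, 297.9, 21.0]
eef_rot: [-0.0, 0.707, 0.707, -0.0]
contact_force: [0.6, -0.6, -0.5]
opening: 17.3
```

Emit:
servo_tool(steps=[[[0,0,1],0],[[0,0,0],0]])

```text
clock: 4.9
position: [434.2, 298.0, 20.9]
eef_rot: [-0.0, 0.707, 0.707, -0.0]
contact_force: [-2.2, -1.2, 4.9]
opening: 17.3
```

Emit:
servo_tool(steps=[[[0,0,1],0],[[0,0,0],0]])

```text
clock: 5.07
position: [434.2, 298.0, 20.8]
eef_rot: [-0.0, 0.707, 0.707, -0.001]
contact_force: [-5.3, -2.0, 11.2]
opening: 17.5
```

Emit:
servo_tool(steps=[[[0,0,-1.5],0],[[0,0,0],0],[[0,0,0],0],[[0,0,0],0],[[0,0,0],0],[[0,0,-5],0],[[0,0,-15],0],[[0,0,-30],0],[[0,0,-30],0],[[0,0,-30],0]], jaw=60)

```text
clock: 5.9
position: [433.7, 297.8, 131.9]
eef_rot: [-0.0, 0.707, 0.707, -0.0]
contact_force: [0.4, 0.2, 0.2]
opening: 51.5
```

```bash
python3 - <<'E'
from h import *
cap('side','side3'); cap('wrist','wrist3'); 
a=cv2.imread('pics/side3.png')[80:290,130:410]; b=cv2.imread('pics/wrist3.png')
cv2.imwrite('pics/m3.png',np.vstack([cv2.resize(a,(400,300)),cv2.resize(b,(400,300))]))
s=arm.get_state(); print(s['clock'],s['position'].round(1),s['opening'])
c=load('wrist');P=wmap(c);hsv=cv2.cvtColor(c['pixels'],cv2.COLOR_RGB2HSV)
o=cv2.inRange(hsv,(5,150,60),(18,255,255))>0
Q=P[o&(np.hypot(P[...,0]-433,P[...,1]-298)<70)];print(Q.min(0),Q.max(0))
E
```

```text
6.0 [437.8 299.9 137.7] 51.157727011127996
[403.08752226 266.48667537   3.10213278] [465.07149574 329.83265749  45.22091938]
```

View pics/m3.png

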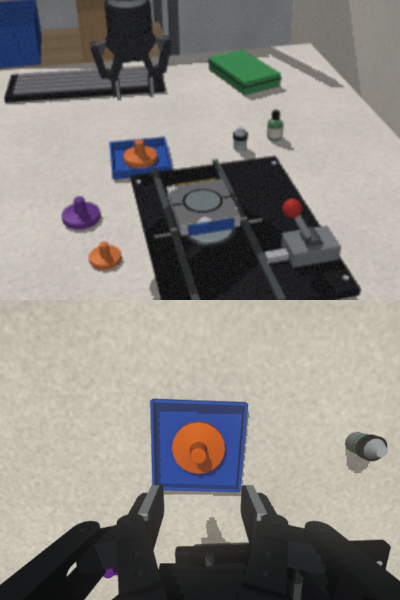

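Emit:
servo_tool(steps=[[[0,0,0],-0.0325],[[-27.5,10.3,0],0],[[-27.5,10.3,0],0],[[-27.5,10.3,0],0],[[-27.5,10.3,0],0],[[-27.5,10.3,0],0],[[-27.5,10.3,0],0],[[0,0,20],0],[[0,0,20],0],[[0,0,20],0],[[0,0,10],0],[[0,0,4],0],[[0,0,0],0],[[0,0,0],0]], jaw=0)

```text
clock: 7.17
position: [501.7, 135.3, 57.4]
eef_rot: [0.0, 0.695, 0.719, 0.0]
contact_force: [-0.0, -0.3, 0.2]
opening: -0.2
```

```bash
python3 - <<'E'
from h import *
cap('side','side4'); cap('wrist','wrist4'); 
a=cv2.imread('pics/side4.png')[120:290,180:400]; b=cv2.imread('pics/wrist4.png')
cv2.imwrite('pics/m4.png',np.vstack([cv2.resize(a,(400,300)),cv2.resize(b,(400,300))]))
s=arm.get_state(); print(s['clock'],s['position'].round(1),s['opening'],s['contact_force'])
E
```

```text
7.2667 [502.4 135.4  58.2] -0.3015695341663774 [-0.26773979 -0.67008951  0.10919157]
```

View pics/m4.png

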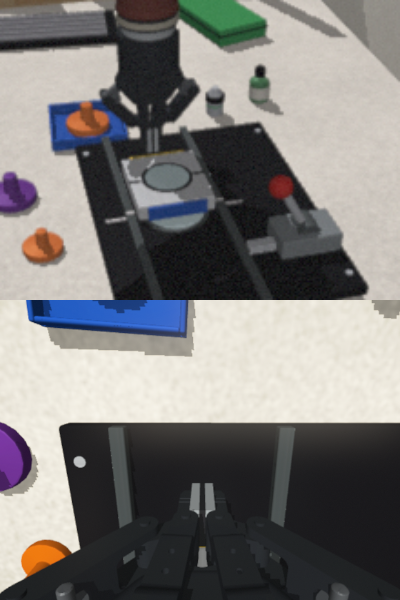

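Emit:
servo_tool(steps=[[[-4,0,0],0],[[-4,0,0],0],[[-3,0,0],0],[[-3,0,0],0],[[-3,0,0],0],[[-3,0,0],0],[[-3,0,0],0],[[-3,0,0],0],[[-3,0,0],0],[[-3,0,0],0],[[-3,0,0],0],[[-3,0,0],0],[[-3,0,0],0],[[-3,0,0],0],[[-3,0,0],0],[[-3,0,0],0],[[-3,0,0],0],[[-3,0,0],0],[[0,0,0],0],[[0,0,0],0]])

```text
clock: 8.93
position: [502.9, 78.4, 56.5]
eef_rot: [0.0, 0.696, 0.718, -0.001]
contact_force: [0.7, 0.3, 1.0]
opening: 0.0
```

```bash
python3 - <<'E'
from h import *
cap('side','side5')
crop(load('side'),210,170,350,275,5.5,'s5c')
s=arm.get_state(); print(s['clock'],s['position'].round(1),s['contact_force'])
E
```

```text
8.9833 [502.7  78.5  56.3] [-0.42395779  0.3917817   0.64318683]
```

View pics/s5c.png

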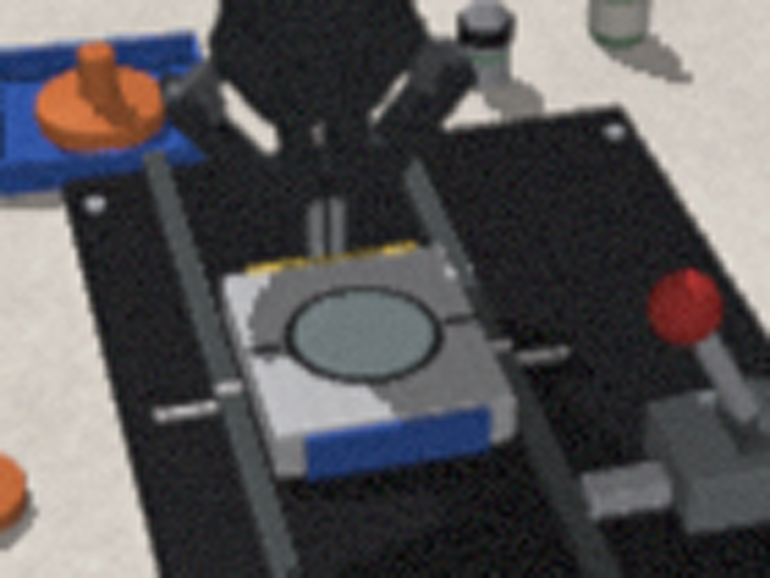

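```bash
cat >> h.py <<'E'
PSI=0.0325; MK=np.array([505.6,6.3])
def st(p):
    d=np.asarray(p)[:2]-MK; return np.array([np.cos(PSI)*d[0]+np.sin(PSI)*d[1],-np.sin(PSI)*d[0]+np.cos(PSI)*d[1]])
E
python3 - <<'E'
from h import *
c=load('side');f=lambda x,y:(210+(x+.5)/5.5-.5,170+(y+.5)/5.5-.5)
for n,(x,y),z in [('iL',(268,349),70),('iR',(460,320),70),('mrL',(229,387),58),('msL',(180,411),50),('mrR',(502,346),58),('msR',(545,353),50)]:
    print(n,st(w(c,*f(x,y),z)).round(1))
print(st([502.8,78.4]))
E
```

```text
iL [-37.2   3.7]
iR [38.9  3.5]
mrL [-53.7  -0.5]
msL [-73.1  -0.4]
mrR [54.7 -1.5]
msR [73. -0.]
[-0.45568387 72.15290952]
```

Emit:
servo_tool(steps=[[[-2,0,0],0],[[-2,0,0],0],[[-2,0,0],0],[[-2,0,0],0],[[-2,0,0],0],[[-2,0,0],0],[[-1,0,0],0],[[0,0,0],0],[[0,0,0],0]])

```text
clock: 9.73
position: [503.7, 65.8, 57.0]
eef_rot: [0.0, 0.696, 0.718, -0.0]
contact_force: [0.6, -0.1, 0.1]
opening: -0.5
```

```bash
python3 - <<'E'
from h import *
cap('side','side6')
crop(load('side'),210,170,350,275,5.5,'s6c')
s=arm.get_state(); print(s['clock'],s['position'].round(1),st(s['position']),s['contact_force'])
E
```

```text
9.7833 [503.8  65.8  57.1] [ 0.16345216 59.55665079] [-0.4696154  -0.81438181  0.55807319]
```

View pics/s6c.png

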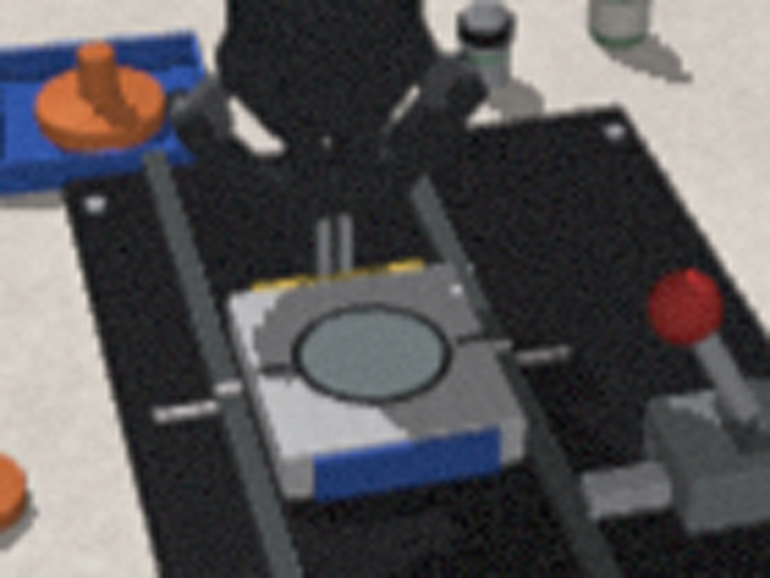

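Emit:
servo_tool(steps=[[[-2,0,0],0],[[0,0,0],0],[[3,0,0],0],[[7,0,0],0],[[0,0,-20],0],[[0,0,-25],0],[[-20,0,-10],0],[[-28,0,0],0],[[-28,0,0],0],[[-28,0,0],0],[[-28,0,0],0],[[-20,0,0],0],[[-10.5,0,0],0],[[0,0,15],0],[[0,0,20],0],[[0,0,15],0],[[0,0,5],0],[[0,0,0],0],[[0,0,0],0]])

```text
clock: 11.37
position: [508.8, -87.8, 57.1]
eef_rot: [-0.0, 0.695, 0.719, 0.0]
contact_force: [-0.3, -0.2, 0.7]
opening: 0.0
```

```bash
python3 - <<'E'
from h import *
cap('side','side7');cap('wrist','wrist7')
crop(load('side'),210,170,350,275,5.5,'s7c')
s=arm.get_state(); print(s['clock'],s['position'].round(1),st(s['position']),s['contact_force'])
E
```

```text
11.4667 [509.6 -88.3  58.1] [  0.8947355  -94.63418767] [ 0.51135635 -0.38654792  0.30990882]
```

View pics/wrist7.png

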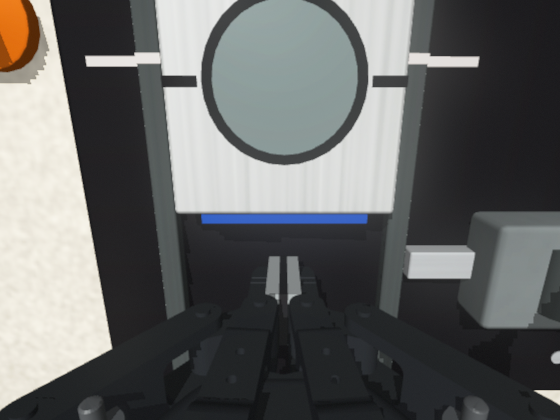

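View pics/s7c.png

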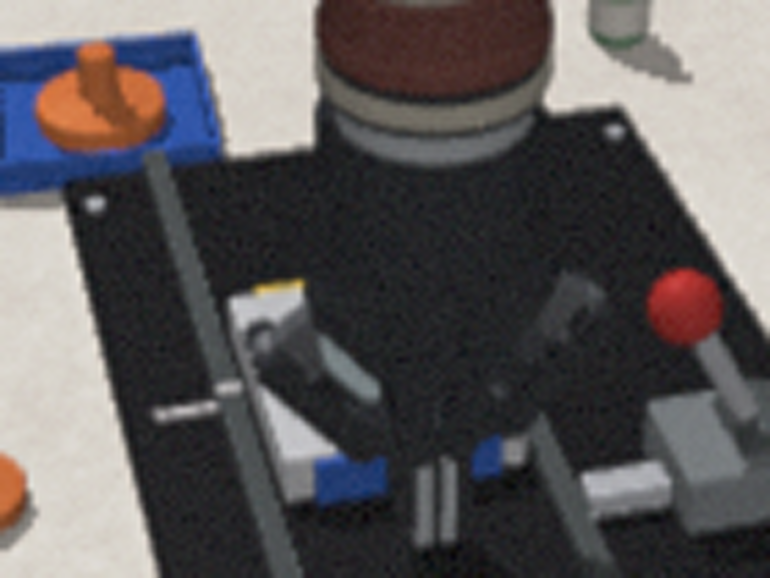

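```bash
cat >> h.py <<'E'
def meas(c,idx,mk_s,mk_r,tag=''):
    I=[st(w(c,*p,70)) for p in idx];S=[st(w(c,*p,50)) for p in mk_s];Rr=[st(w(c,*p,58)) for p in mk_r]
    for n,L in(('idx',I),('slab',S),('rail',Rr)): print(n,np.array(L).round(2).tolist())
E
python3 - <<'E'
from h import *
c=load('wrist'); crop(c,70,30,490,130,1.9,'w7c')
meas(c,[(180,81.5),(390,81.5)],[(105,61.5),(460,62)],[(147,58),(419,58.5)])
# stage rails/positions of TCP vs blue strip face
print(st(w(c,285,219,69)))
E
```

```text
idx [[-38.03, -9.63], [39.99, -9.59]]
slab [[-74.76, 0.01], [74.96, -0.08]]
rail [[-53.88, 0.15], [54.42, 0.05]]
[  1.09790106 -63.58060407]
```

View pics/w7c.png

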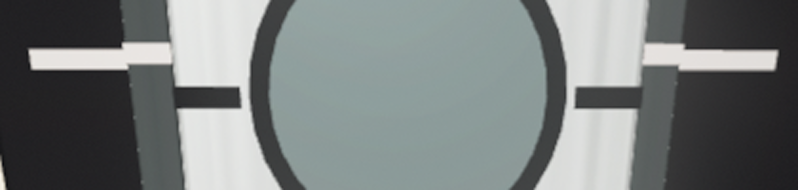

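Emit:
servo_tool(steps=[[[3,0,0],0],[[3,0,0],0],[[3,0,0],0],[[3,0,0],0],[[2,0,0],0],[[2,0,0],0],[[2,0,0],0],[[2,0,0],0],[[2,0,0],0],[[1,0,0],0],[[0,0,0],0],[[0,0,0],0]])

```text
clock: 12.47
position: [507.8, -65.2, 56.8]
eef_rot: [-0.0, 0.696, 0.718, 0.0]
contact_force: [-0.2, -0.3, 0.3]
opening: -0.4
```

```bash
python3 - <<'E'
from h import *
c=cap('wrist','wrist8'); crop(c,70,30,490,230,1.9,'w8c')
s=arm.get_state(); print(s['clock'],s['position'].round(1),st(s['position']),s['contact_force'])
E
```

```text
12.5167 [507.8 -65.2  56.8] [ -0.09312173 -71.55323732] [ 0.14304542 -0.42469415  0.39510879]
```

View pics/w8c.png

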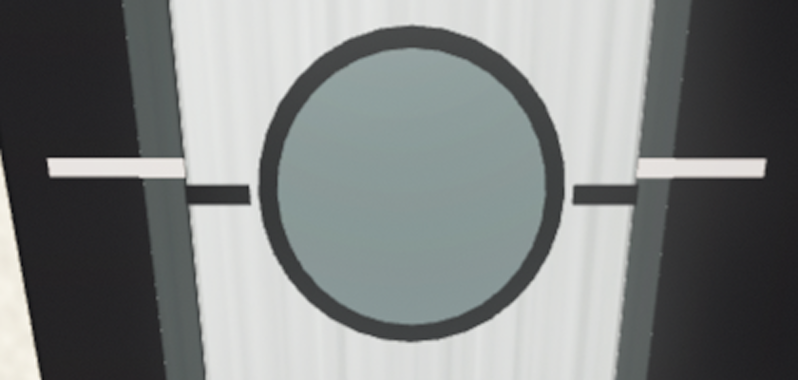

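```bash
cat >> h.py <<'E'
def rowc(c,u0,u1,v0,v1,bright):
    g=c['pixels'][v0:v1,u0:u1].astype(float).mean(2).mean(1)
    wt=np.clip(g-np.median(g),0,None) if bright else np.clip(np.median(g)-g,0,None)
    wt[wt<0.3*wt.max()]=0
    return ((u0+u1-1)/2,v0+(wt*np.arange(len(g))).sum()/wt.sum())
E
python3 - <<'E'
from h import *
c=load('wrist')
i=[rowc(c,173,198,116,152,0),rowc(c,374,402,116,152,0)]
s=[rowc(c,98,138,100,136,1),rowc(c,430,468,100,136,1)]
r=[rowc(c,147,165,100,136,1),rowc(c,408,422,100,136,1)]
print(i,s,r);meas(c,i,s,r)
E
```

```text
[(185.0, np.float64(132.0604167613163)), (387.5, np.float64(132.06143683287706))] [(117.5, np.float64(117.67349860165504)), (448.5, np.float64(117.93867523530008))] [(155.5, np.float64(117.9324240586006)), (414.5, np.float64(117.97119642919412))]
idx [[-38.18, -4.91], [39.76, -4.92]]
slab [[-73.12, 0.25], [72.22, 0.12]]
rail [[-53.44, 0.21], [54.19, 0.18]]
```

Emit:
servo_tool(steps=[[[1,0,0],0],[[1,0,0],0],[[1,0,0],0],[[1,0,0],0],[[0.6,0,0],0],[[0.4,0,0],0],[[0,0,0],0],[[0,0,0],0]])

```text
clock: 13.18
position: [507.6, -60.2, 56.8]
eef_rot: [-0.0, 0.696, 0.719, 0.0]
contact_force: [0.4, -0.3, 0.0]
opening: 0.1
```

```bash
python3 - <<'E'
from h import *
c=cap('wrist','wrist9'); crop(c,70,30,490,230,1.9,'w9c')
s=arm.get_state(); print(s['clock'],s['position'].round(1),st(s['position']),s['contact_force'])
E
```

```text
13.2333 [507.6 -60.2  56.8] [ -0.12652632 -66.49544308] [-0.36469434 -0.78132092 -0.03887525]
```

View pics/w9c.png

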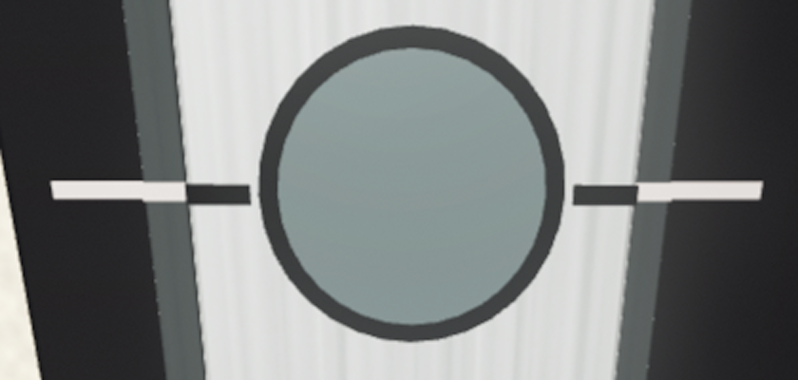

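```bash
python3 - <<'E'
from h import *
c=load('wrist')
i=[rowc(c,173,198,116,152,0),rowc(c,374,402,116,152,0)]
s=[rowc(c,98,138,112,148,1),rowc(c,430,468,112,148,1)]
r=[rowc(c,149,165,112,148,1),rowc(c,408,422,112,148,1)]
print(i,s,r);meas(c,i,s,r)
R,_=cv2.Rodrigues(c['rvec']);o=-R.T@c['tvec'].ravel();print('cam',st(o),o[2])
E
```

```text
[(185.0, np.float64(132.02493266525227)), (387.5, np.float64(132.23102657970836))] [(117.5, np.float64(129.4615116804545)), (448.5, np.float64(129.63985626085278))] [(156.5, np.float64(130.2791869645557)), (414.5, np.float64(130.49677303353775))]
idx [[-38.2, 0.15], [39.75, 0.06]]
slab [[-73.87, 0.28], [72.93, 0.19]]
rail [[-53.6, 0.27], [54.76, 0.18]]
cam [-0.50065232  6.43470059] 199.25107293966894
```

Emit:
servo_tool(steps=[[[-2,0,0],0],[[-5,0,0],0],[[-8,0,0],0],[[0,0,-20],0],[[0,0,-30],0],[[0,0,-30],0],[[0,0,-30],0],[[0,0,0],0],[[0,0,0],0]])

```text
clock: 13.98
position: [509.7, -76.3, 169.5]
eef_rot: [0.002, 0.696, 0.718, 0.001]
contact_force: [0.4, 0.6, -1.0]
opening: 0.0
```

```bash
python3 - <<'E'
from h import *
c=cap('wrist','wrist10'); 
s=arm.get_state(); print(s['clock'],s['position'].round(1),st(s['position']),s['joint_pos'].round(2))
P=wmap(c);hsv=cv2.cvtColor(c['pixels'],cv2.COLOR_RGB2HSV)
o=((hsv[...,0]<4)|(hsv[...,0]>176))&(hsv[...,1]>180)&(hsv[...,2]>60)
Q=P[o&(P[...,2]>100)]
A=np.c_[2*Q,np.ones(len(Q))];x=np.linalg.lstsq(A,(Q**2).sum(1),rcond=None)[0];print(len(Q),'ball',x[:3],st(x),np.sqrt(x[3]+x[:3]@x[:3]))
E
```

```text
14.0333 [508.4 -75.8 167.3] [  0.14592561 -82.16496548] [-0.29 -0.17  1.93  0.    1.38 -0.32]
1369 ball [560.57550995 -33.94387427 225.86982448] [ 53.63878288 -42.0090119 ] 101.00944053062199
```

View pics/wrist10.png

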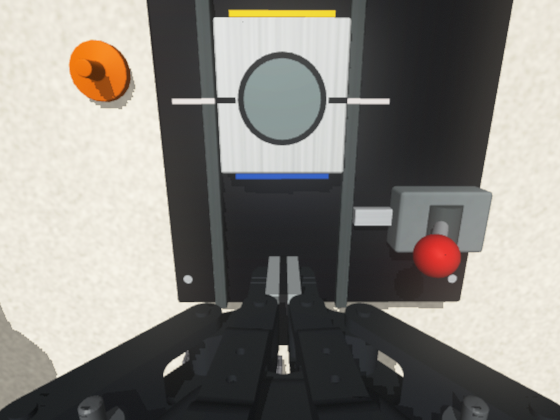

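```bash
python3 - <<'E'
from h import *
c=load('wrist')
print('ball',st(w(c,437,256,133)), w(c,437,256))
i=[rowc(c,221,232,88,114,0),rowc(c,332,343,88,114,0)]
s=[rowc(c,174,200,90,112,1),rowc(c,364,388,90,112,1)]
r=[rowc(c,203,213,90,112,1),rowc(c,350,358,90,112,1)]
meas(c,i,s,r)
E
```

```text
ball [ 93.36006139 -90.62396877] [595.09837569 -75.72161634 145.64621677]
idx [[-38.27, 0.29], [39.53, 0.26]]
slab [[-71.44, 0.28], [72.11, 0.22]]
rail [[-53.8, 0.28], [53.66, 0.24]]
```

Emit:
servo_tool(steps=[[[0,0,0],0.1208],[[0,0,0],0.1208],[[0,0,0],0.1208],[[0,0,0],0.1208],[[0,0,0],0.1208],[[0,0,0],0.1208],[[0,0,0],0.1208],[[0,0,0],0.1208],[[0,0,0],0.1208],[[0,0,0],0.1208],[[0,0,0],0.1208],[[0,0,0],0.1208],[[0,0,0],0.1208],[[10,8,0],0],[[20,0,20],0],[[20,0,20],0],[[0,0,0],0],[[0,0,0],0]])

```text
clock: 15.53
position: [556.3, -81.2, 122.7]
eef_rot: [-0.001, 1.0, 0.017, -0.004]
contact_force: [-0.1, 1.0, -0.3]
opening: -0.0
```

```bash
python3 - <<'E'
from h import *
c=cap('side','side11'); crop(c,210,130,400,290,3.5,'s11c')
s=arm.get_state(); print(s['clock'],s['position'].round(1),st(s['position']),s['eef_rot'],s['contact_force'])
E
```

```text
15.5833 [556.9 -81.4 124.5] [ 48.40561939 -89.34253264] [-6.38966817e-04  9.99861490e-01  1.64725383e-02 -2.29078153e-03] [ 0.75895135 -0.45476523  0.22186363]
```

View pics/s11c.png

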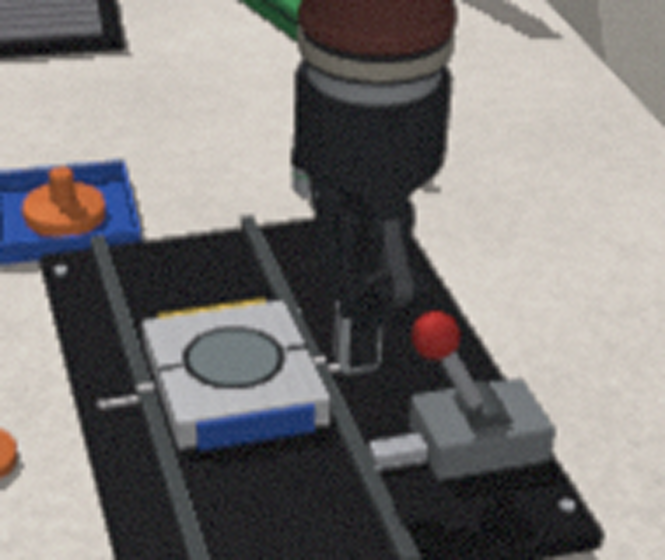

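Emit:
servo_tool(steps=[[[5,0,0],0],[[5,0,0],0],[[5,0,0],0],[[5,0,0],0],[[5,0,0],0],[[5,0,0],0],[[5,0,0],0],[[5,0,0],0],[[5,0,0],0],[[5,0,0],0],[[5,0,0],0],[[5,0,0],0],[[5,0,0],0],[[5,0,0],0],[[5,0,0],0],[[5,0,0],0],[[0,0,0],0]])

```text
clock: 17.0
position: [639.2, -79.0, 126.6]
eef_rot: [-0.0, 1.0, 0.017, 0.0]
contact_force: [0.5, 0.2, 0.5]
opening: -0.5
```

Emit:
servo_tool(steps=[[[2,0,0],0],[[1,0,0],0],[[1,0,0],0],[[0,0,0],0]])

```text
clock: 17.33
position: [642.3, -78.9, 126.7]
eef_rot: [-0.0, 1.0, 0.016, -0.0]
contact_force: [0.1, -0.0, -0.6]
opening: -0.3
```

Emit:
servo_tool(steps=[[[1,0,0],0],[[0,0,0],0]])

```text
clock: 17.5
position: [643.3, -78.8, 126.8]
eef_rot: [-0.0, 1.0, 0.016, -0.0]
contact_force: [-0.4, 0.4, -0.8]
opening: 0.1
```

```bash
python3 - <<'E'
from h import *
c=cap('side','side12'); crop(c,210,130,400,290,3.5,'s12c')
s=arm.get_state(); print(s['clock'],s['position'].round(1),st(s['position']),s['contact_force'])
E
```

```text
17.55 [643.3 -78.8 126.8] [134.86112243 -89.5556084 ] [-1.44018076 -0.1706588  -1.56557885]
```

View pics/s12c.png

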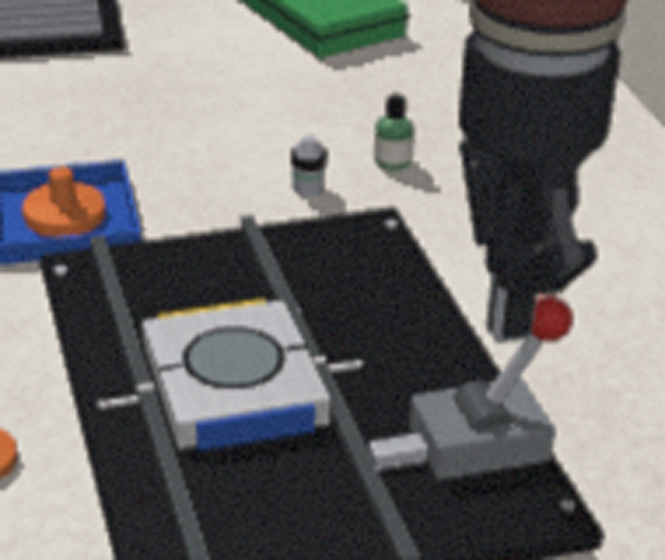

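Nearly over; nudge until the stop is felt.

Emit:
servo_tool(steps=[[[1,0,0],0],[[0,0,0],0]])

```text
clock: 17.72
position: [643.5, -78.8, 126.7]
eef_rot: [-0.0, 1.0, 0.016, -0.001]
contact_force: [-5.1, 0.1, 1.1]
opening: 0.1
```

Emit:
servo_tool(steps=[[[1,0,0],0],[[0,0,0],0]])

```text
clock: 17.88
position: [643.7, -78.8, 126.6]
eef_rot: [-0.0, 1.0, 0.016, -0.002]
contact_force: [-7.8, -0.5, 2.7]
opening: 0.3
```

Emit:
servo_tool(steps=[[[1,0,0],0],[[0,0,0],0]])

```text
clock: 18.05
position: [643.8, -78.8, 126.6]
eef_rot: [-0.0, 1.0, 0.016, -0.004]
contact_force: [-11.7, -0.6, 5.6]
opening: -0.1
```

Hard stop reached (position no longer advances, about 12 N). Retreat and verify.

Emit:
servo_tool(steps=[[[-4,0,0],0],[[-10,0,0],0],[[-20,0,0],0],[[-25,0,-10],0],[[-25,0,-25],0],[[-25,0,-25],0],[[-10,0,-25],0],[[0,0,0],0],[[0,0,0],0]])

```text
clock: 18.8
position: [528.4, -83.1, 214.6]
eef_rot: [0.001, 1.0, 0.016, 0.003]
contact_force: [0.5, -0.0, -0.3]
opening: 0.4
```

```bash
python3 - <<'E'
from h import *
c=cap('side','side13'); cap('scene','scene13'); d=cap('wrist','wrist13')
crop(c,180,130,420,400,2.2,'s13c')
s=arm.get_state(); print(s['clock'],s['position'].round(1),st(s['position']),s['contact_force'])
P=wmap(c);hsv=cv2.cvtColor(c['pixels'],cv2.COLOR_RGB2HSV)
o=((hsv[...,0]<4)|(hsv[...,0]>176))&(hsv[...,1]>150)&(hsv[...,2]>60)
Q=P[o&(P[...,2]>110)&(P[...,2]<165)]; Q=Q[np.hypot(*(Q[:,:2]-[660,-80]).T)<80]; print(len(Q),Q.mean(0),st(Q.mean(0)))
E
```

```text
18.95 [527.1 -82.5 210.5] [ 18.61047411 -89.42108742] [ 0.28830228  0.41909822 -0.22065945]
107 [662.72686031 -86.40246096 138.9201844 ] [154.03158537 -97.75923081]
```

View pics/s13c.png

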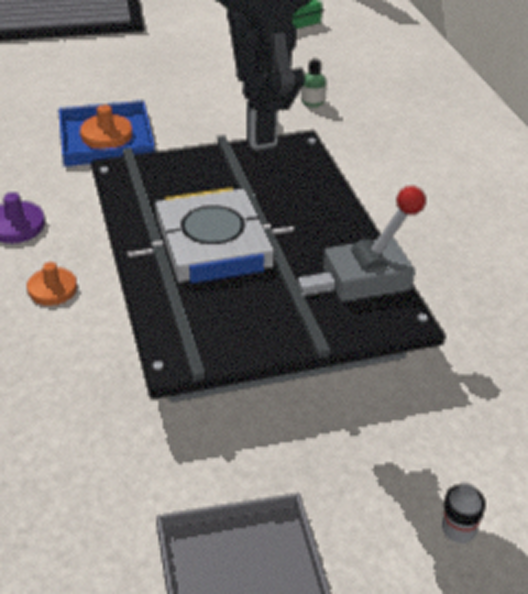

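View pics/wrist13.png

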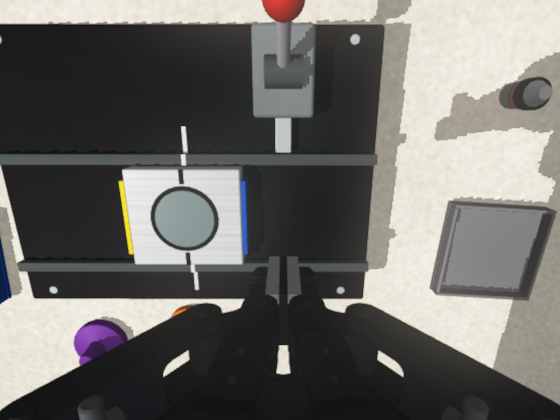

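View pics/scene13.png

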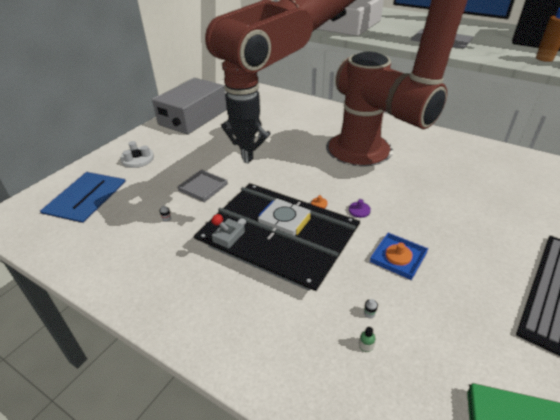

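```bash
python3 - <<'E'
from h import *
c=load('wrist')
t=dict(c);t['pixels']=np.ascontiguousarray(c['pixels'].transpose(1,0,2))
sw=lambda p:(p[1],p[0])
i=[sw(rowc(t,254,262,178,205,0)),sw(rowc(t,171,182,170,195,0))]
s=[sw(rowc(t,276,288,182,208,1)),sw(rowc(t,128,150,172,196,1))]
r=[sw(rowc(t,263,269,182,208,1)),sw(rowc(t,156,162,172,196,1))]
print(i,s,r);meas(c,i,s,r)
print(arm.sign_off(),arm.get_state()['clock'])
E
```

```text
[(np.float64(187.83573232323232), 257.5), (np.float64(180.28053749458172), 176.0)] [(np.float64(195.92608950556968), 281.5), (np.float64(183.93212626968244), 138.5)] [(np.float64(192.4564941251191), 265.5), (np.float64(182.943481337343), 158.5)]
idx [[-37.59, 0.18], [40.35, 0.31]]
slab [[-73.81, 0.4], [71.18, 0.24]]
rail [[-51.72, 0.12], [54.11, 0.28]]
the job is handed in; nothing more can be done
the job is handed in; nothing more can be done
```

The job is done and handed in after about 19 s on the robot's clock; sign-off gave no verdict.

- **Cap:** I took the larger orange cap off the plate by its knob. It stands upright inside the blue tray, near the middle.
- **Plate:** I tapped it on the yellow strip until its index line was 9.6 mm past the mark. I then brought it back with one tap on the blue strip, paused once to measure, and the lines met. After the lever was thrown, the wrist camera put the index line within about 0.1 mm of the mark lines.
- **Lever:** It is fully over, away from the robot. I pushed it until it stopped moving, at about 12 N, and it stayed there when I backed off.
- **Objectives and oil bottle:** In the last pictures they stand where they started, and the gripper is clear of everything.

The side camera disagreed with the wrist camera by a few mm on the cap and tray, and by about half a millimetre on the mark lines. I therefore centred the plate using the wrist camera only. No check failed.

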